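# Pack out the panel in the dowelling jig

### The job

The black panel in the dowelling jig has to be packed out against the sprung pad before the dowels are driven. Try the beech packing strips in the gap between pad and panel until you find the one that slides in upright right down to the jig's base board and is nipped by the pad instead of standing loose; leave it there, level and about centred on the pad. The other two strips must end standing in the slots of their rack; leave the screwdriver, the dowel tray and the glue bottle beside them alone.

Things in the scene. Friction and masses are not known exactly. Their poses are not given: they have to be found in the camera images.
- jig: White dowelling jig, fixed to the bench: base board 280 (x) x 300 (y) x 18 mm, origin at the centre of its underside. On top along its -y side a fixed beech rail (25 mm high, inner face at y = -112 mm) carries the sprung pad. Towards +y lies the black panel, 240 (x) x 170 (y) x 25 mm, flat on the base board, locked to a fence. Dowels stand up from it 110 mm or more from the gap.
- pad: Sprung grey pressure pad in the rail, 70 mm long along the jig's x, 24 mm high. Origin at the bottom middle of its face, which looks along the jig's +y and stands 8 mm proud of the rail. It can be pushed back (to -y) at most 6.4 mm: 3 N at first touch, 6.2 N at full stroke. The upper 11 mm of its face are bevelled back by 7 mm as a lead-in.
- pad_face (a point): Fixed point of the jig (axes as the jig's): bottom middle of the pad's face at rest, on top of the base board. From here the gap reaches 11 to 26 mm in +y to the panel's square edge: how far differs every time and must be found by trying. The gap runs along x, is open at both ends and above, 25 mm deep; the base board is its floor.
- rack: Plywood rack for the packing strips, fixed to the bench, 150 (x) x 190 (y) mm. Origin at the centre of its underside; the slot floors are at z = 12 mm. Three slots along x at y = -64, 0 and 64 mm, each 38 mm wide and 132 mm long, with low ridges 15 mm high between and around them.
- strip_a: Plain beech packing strip 17 mm thick (y), 120 mm long (x), 64 mm high (z), about 91 g, standing on edge in one of the rack's slots (any order). Origin at the centre of its underside. Both lower long edges have a lead-in chamfer 3 mm wide and 6 mm high.
- strip_b: Plain beech packing strip 22 mm thick (y), 120 mm long (x), 64 mm high (z), about 118 g, standing on edge in one of the rack's slots (any order). Origin at the centre of its underside. Both lower long edges have a lead-in chamfer 3 mm wide and 6 mm high.
- strip_c: Plain beech packing strip 27 mm thick (y), 120 mm long (x), 64 mm high (z), about 145 g, standing on edge in one of the rack's slots (any order). Origin at the centre of its underside. Both lower long edges have a lead-in chamfer 3 mm wide and 6 mm high.
- glue: Bystander: red squeeze bottle of glue with white nozzle, 182 mm tall, 58 mm across, standing beyond jig and rack. Leave it alone.
- dowel_tray: Bystander: small open grey tray of dowel pins, 160 x 55 x 30 mm, standing between jig and rack. Leave it alone.
- screwdriver: Bystander: screwdriver, 180 mm, lying in front, between jig and rack. Leave it alone.
There are look-alikes about, which are no part of the job. Leave any blue or green look-alike of the strip_a alone.

How it is judged:
By the outcome, as a careful person would: the job done as asked, in the order asked, and still so for the second after the job is handed in, with the robot touching nothing.
It also fails if it takes over 72 s, if anything falls off the work surface, if the arm or the gripper's body presses on something with over 40 N, if the wrist force passes 120 N, or if a joint passes its speed limit or range.

### The arm

A 6-joint arm with a two-finger parallel gripper is mounted at the origin on the work surface. World frame = base frame: x ahead of the robot, y to its left, z up, the work surface at z = 0. Lengths are in m, angles in rad, forces in N, time in s.
With the tool pointing down it reaches from about 0.275 to 0.85 m from the base axis. Payload 5.2 kg.
Tool frame: the origin (TCP) lies on the mounting face of the last link; the fingertips stand 173 mm ahead of it and the grasp point (between the pads) lies 155 mm ahead of it; z points along the fingers, y is the direction in which the jaws open and shut (so a half turn about z gives the same grasp; the last joint's range is limited). The gripper opens to 85 mm and grips with 20 to 120 N. Pads are 22 mm wide; open, the fingers measure 114 mm over their backs; the gripper's body (76 mm by 85 mm) begins 54 mm behind the grasp point. The pads swing forward as they close: fully open they stand 13 mm farther back than shut.
Start: joints at [-1.306, 0.259, 1.535, -0, 1.348, -0.203], TCP at [0.248, -0.491, 0.405] pointing down, gripper open.
Joint ranges: [-3.14, 3.14], [-0.91, 2.08], [0.19, 2.58], [-1.22, 4.36], [0.22, 2.71], [-3.12, 3.12]. Speed limits (rad/s): [2.57, 2.57, 3.14, 3.14, 3.14, 3.14].

### API

Orientations are given as a unit quaternion [x, y, z, w].
In Python, from rig import * gives the robot as it stands. The module is installed in compiled form; this text tells all that it offers.
- The arm moves only by the tool carry_out, never from a script. Its arguments are lists of equal length, an entry for each row: "jaw": the opening, from -1 (shut) to 1 (fully open), so that 0 is half open; "dp": the shift along the tool's x, y, z as a fraction of full scale, a list of three; "rot": the turn, a rotation vector about the tool's x, y, z as a fraction of full scale, a list of three. A call has exactly 10 rows; each row shifts and turns the commanded pose from where the row before left it, along the tool's axes as they then stand; what a row does not reach is not made up. Full scale, the value 1, is 100 mm for a shift and 0.5 rad for a turn. A row lasts 1/8 s, in which the tool goes at most 62.5 mm and 10.7 degrees, less where a joint would pass 70% of its speed; a pose out of reach is approached as far as the arm can. A call with a number of a shift or a turn outside -1 to 1 is refused whole. A call with a gripper value outside its range is refused whole. The fingers move at their own pace and stop on an object; the grip force is fixed at half the most. Time passes only in rows, so rows that do not move let the fingers close, or fill a call up. It gives the time, the measured TCP pose, the force and the opening at its end, in the units of the state.
- get_state(): the state, without advancing time (a new reading comes with each control period).
- camera(name): name is "scene" or "top"; returns (picture, depth): 384x512x3 uint8, red, green, blue; 384x512 float32, m along the optical axis (not along the pixel's ray), 0 where there is no reading.
- get_calibration(name): a dict with "fx", "fy", "cx", "cy" (pixels), "D" ([k1, k2, p1, p2, k3] as OpenCV has them; the pictures are not rectified), "camera_from_world" (4x4, takes a point from world to camera coordinates). Camera axes: x right, y up, looking along -z (the intrinsics and any distortion apply to the point x, -y, -z); pixel columns grow to the right and rows downward; lengths in m; the calibration is good to about 2 mm. A picture is of the moment at which its call begins. get_calibration takes no time and is no camera call.
- hand_in(): hands the job in, once; it reports no verdict.
The state is a dict: "clock": time; "joints": joint angles; "joint_velocities": joint speeds; "tau": joint torques, N m; "tool_pos": TCP position; "orientation": TCP orientation; "force": force on the tool from outside, world axes, zero at the start; "moment": the same for the moment, N m; "grip_width": finger opening in m.
Only numpy, scipy, OpenCV 4.12 (cv2) and the standard library are available. Lean on these libraries where they do the work, as an engineer would, in place of code of your own. Each camera call takes 0.05 s, during which the arm holds its last target.

## Working session

There is one attempt and no reset: what is moved stays moved. The work goes in short steps, Python scripts to look and compute and a tool call to move; the robot and the scene stay as the last step left them, time stands still between calls to the robot, and variables do not carry over. Pictures are saved under pics/ and viewed, and the job is handed in when it is done.

Besides the shell and the picture viewer there is one more tool, called after "Call:" by a JSON object that holds its "api" and its "payload". carry_out: Moves the arm, as the interface text tells. Its arguments: {"type":"object","properties":{"jaw":{"type":"array"},"dp":{"type":"array"},"rot":{"type":"array"}},"required":["jaw","dp","rot"]}

```bash
mkdir -p pics; python3 - <<'E'
from rig import *
import cv2,numpy as np
print(get_state())
for n in("scene","top"):
    p,d=camera(n); cv2.imwrite(f"pics/{n}0.png",p[:,:,::-1]); np.savez(f"{n}0.npz",p=p,d=d); print(n,get_calibration(n))
E
```

```text
{'clock': 0.0, 'joints': array([-1.30580520e+00,  2.59369283e-01,  1.53609017e+00, -2.58973718e-05,
        1.34801549e+00, -2.02815025e-01]), 'joint_velocities': array([ 1.18429534e-03,  4.60066690e-04,  4.72013213e-04, -9.50261181e-05,
       -7.44820248e-04, -9.35783331e-06]), 'tau': array([-3.69649597e-04, -4.46025538e+01, -2.90567672e+01, -3.48293343e-04,
        1.17741624e-02,  3.29272814e-05]), 'tool_pos': array([ 0.2479625 , -0.49068938,  0.40385741]), 'orientation': array([ 9.72768070e-01,  2.31778764e-01, -4.18734950e-05, -9.40296477e-04]), 'force': array([ 0.07521418, -0.08464601, -0.26893202]), 'moment': array([0.01872478, 0.02975922, 0.02017193]), 'grip_width': 0.08525378718737174}
scene {'fx': 427.0112644969886, 'fy': 427.0112644969886, 'cx': 250.61831173084943, 'cy': 192.86471813253252, 'D': array([-0.13452235,  0.        ,  0.        ,  0.        ,  0.        ]), 'camera_from_world': array([[ 0.6445562 ,  0.7645277 ,  0.00668542, -0.29266854],
       [-0.66343898,  0.55494183,  0.50188473,  0.3746166 ],
       [ 0.37999476, -0.32792828,  0.86490868, -1.58449992],
       [ 0.        ,  0.        ,  0.        ,  1.        ]])}
top {'fx': 382.77106850711345, 'fy': 382.77106850711345, 'cx': 256.9235423646047, 'cy': 192.66727470860323, 'D': array([-0.00786013,  0.        ,  0.        ,  0.        ,  0.        ]), 'camera_from_world': array([[-0.01432061, -0.99948792, -0.02861487, -0.04859584],
       [ 0.99144612, -0.01790668,  0.12928239, -0.55451704],
       [-0.12972858, -0.0265187 ,  0.99119486, -0.88535078],
       [ 0.        ,  0.        ,  0.        ,  1.        ]])}
```

View pics/scene0.png

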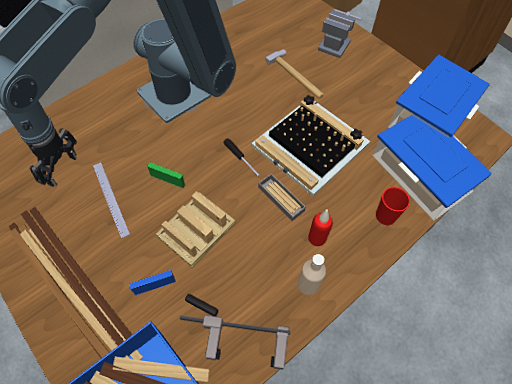

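View pics/top0.png

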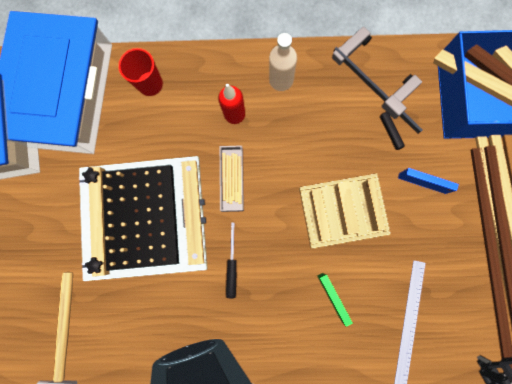

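The scene view shows the jig around (310,145) and the rack around (195,228), with green and blue look-alikes at (166,174) and (152,282). In the top view the jig is at (143,218), with its rail and pad on the right side at x≈190, and the rack is at (345,210). I'll zoom in on both.

```bash
python3 - <<'E'
import cv2,numpy as np
t=cv2.imread("pics/top0.png")
a=cv2.resize(t[150:285,70:215],None,fx=4,fy=4,interpolation=cv2.INTER_CUBIC)
cv2.imwrite("pics/z1.png",a)
a=cv2.resize(t[165:255,290:400],None,fx=6,fy=6,interpolation=cv2.INTER_CUBIC)
cv2.imwrite("pics/z2.png",a)
s=cv2.imread("pics/scene0.png")
a=cv2.resize(s[180:270,145:245],None,fx=6,fy=6,interpolation=cv2.INTER_CUBIC)
cv2.imwrite("pics/z3.png",a)
E
```

```text
(no output)
```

View pics/z1.png

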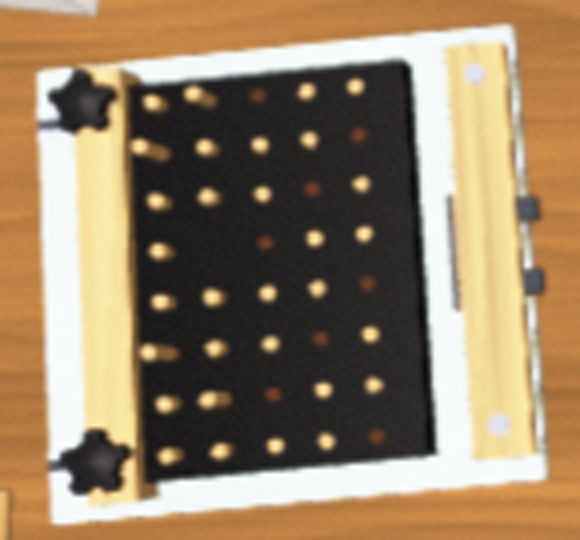

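View pics/z2.png

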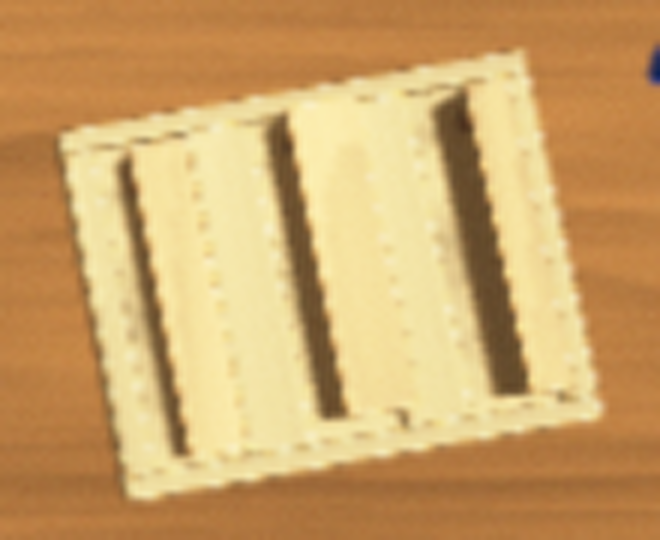

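View pics/z3.png

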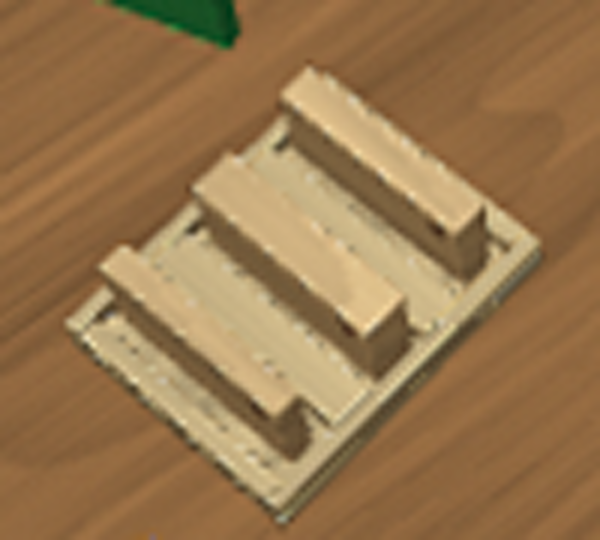

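```bash
cat > h.py <<'E'
from rig import *
import cv2,numpy as np
def KD(n):
    c=get_calibration(n);return np.array([[c['fx'],0,c['cx']],[0,c['fy'],c['cy']],[0,0,1]]),c['D'],c['camera_from_world']
def cloud(n,d):
    K,D,T=KD(n);H,W=d.shape
    u,v=np.meshgrid(np.arange(W),np.arange(H))
    q=cv2.undistortPoints(np.stack([u,v],-1).reshape(-1,1,2).astype(float),K,D).reshape(H,W,2)
    P=np.stack([q[...,0]*d,-q[...,1]*d,-d],-1)
    return (P-T[:3,3])@T[:3,:3]
def ray(n,px,z):
    K,D,T=KD(n);q=cv2.undistortPoints(np.array(px,float).reshape(-1,1,2),K,D).reshape(-1,2)
    R=T[:3,:3];o=-R.T@T[:3,3];dr=np.c_[q[:,0],-q[:,1],-np.ones(len(q))]@R
    return o+dr*((z-o[2])/dr[:,2])[:,None]
def proj(n,P):
    K,D,T=KD(n);c=np.asarray(P,float)@T[:3,:3].T+T[:3,3];c=c*[1,-1,-1]
    return cv2.projectPoints(c,np.zeros(3),np.zeros(3),K,D)[0].reshape(-1,2)
E
python3 - <<'E'
from h import *
for n in("top","scene"):
    f=np.load(n+"0.npz");C=cloud(n,f['d']);X,Y,Z=C[...,0],C[...,1],C[...,2]
    ok=f['d']>0
    print(n,"table z",np.median(Z[ok&(abs(Z)<.02)]))
    m=(ok&(Z>.055)&(Z<.1)&(X>.35)&(X<.75)&(Y<-.1)&(Y>-.55)).astype(np.uint8)
    k,l,s,c=cv2.connectedComponentsWithStats(m)
    for i in range(1,k):
        if s[i,4]<40: continue
        p=C[(l==i)&(Z>.066)];
        print(s[i],p.mean(0),np.median(p[:,2]),[np.round(x,3) for x in cv2.minAreaRect((p[:,:2]*1000).astype(np.float32))])
f=np.load("top0.npz")
C=cloud("top",f['d'])
for r in (175,190,205,215,235,250): print(r,[ (int(c),int(1000*C[r,c,2])) for c in range(165,210)])
E
```

```text
top table z -0.00038277431414641337
[452 101  21  31 310] [ 0.71389567 -0.52953982  0.08368682] 0.0834708952039175 [array([ 715.516, -529.305]), array([64.728, 21.496]), np.float64(18.936)]
[405 168  54  23 427] [ 0.57601023 -0.46017039  0.06659108] 0.06664073623595825 [array([ 574.552, -462.738]), array([106.337,  15.898]), np.float64(69.874)]
[365 178  21  53 519] [ 0.51829822 -0.3280846   0.07447623] 0.07480124229738291 [array([ 518.771, -328.953]), array([119.721,  18.679]), np.float64(9.26)]
[336 181  23  54 713] [ 0.51144749 -0.26449208  0.07476344] 0.07493955757935931 [array([ 511.941, -265.143]), array([119.488,  27.785]), np.float64(9.175)]
[310 188  21  53 569] [ 0.49710023 -0.20232965  0.07494954] 0.07501735214960296 [array([ 497.604, -202.746]), array([119.586,  22.553]), np.float64(9.595)]
scene table z 0.0003669699720585332
[191 191  35  31 359] [ 0.50377464 -0.2062104   0.07581819] 0.07618195833928103 [array([ 500.438, -205.555]), array([122.778,  24.189]), np.float64(9.303)]
[177 205  36  34 442] [ 0.51772598 -0.26904256  0.07567843] 0.07592603753467636 [array([ 515.5
[... 2649 characters left out ...]
1, 41), (192, 43), (193, 42), (194, 45), (195, 41), (196, 42), (197, 46), (198, 43), (199, 41), (200, 42), (201, 947), (202, 19), (203, 18), (204, -1), (205, -3), (206, 0), (207, 0), (208, -2), (209, -2)]
250 [(165, 40), (166, 43), (167, 43), (168, 44), (169, 44), (170, 43), (171, 43), (172, 43), (173, 42), (174, 42), (175, 44), (176, 36), (177, 24), (178, 14), (179, 20), (180, 15), (181, 19), (182, 17), (183, 16), (184, 16), (185, 18), (186, 18), (187, 42), (188, 40), (189, 43), (190, 45), (191, 42), (192, 45), (193, 41), (194, 45), (195, 41), (196, 45), (197, 41), (198, 38), (199, 41), (200, 41), (201, 41), (202, 33), (203, 19), (204, 14), (205, 1), (206, 0), (207, 0), (208, -1), (209, 0)]
```

```bash
python3 - <<'E'
from h import *
def line(P):
    l=cv2.fitLine(P[:,:2].astype(np.float32),cv2.DIST_HUBER,0,.01,.01).ravel();return l
f=np.load("top0.npz");p=f['p'].astype(float)
g=p.mean(2); 
E=[];R=[];B=[]
for r in range(172,262):
    row=g[r]
    # panel edge: dark->white crossing 
    c0=168
    while not(row[c0]<120 and row[c0+1]>=120 and row[c0+3]>150): c0+=1
    E.append((c0+(120-row[c0])/(row[c0+1]-row[c0]),r))
    b=p[r,:,0]-p[r,:,2]
    c=int(c0)+3
    while c<200 and not(b[c]<45 and b[c+1]>=45): c+=1
    if c<200: R.append((c+(45-b[c])/(b[c+1]-b[c]),r))
    if r%10==0: print(r,E[-1],R[-1],row[int(c0)-1:int(c0)+4].round(),b[c-2:c+4])
Pe=ray("top",E,.043);Pr=ray("top",R,.043)
le=line(Pe);lr=line(Pr)
for l in(le,lr): print(l,np.degrees(np.arctan2(l[1],l[0])))
d=le[:2]*np.sign(le[0]);n=np.array([-d[1],d[0]])
print("rail->panel",((Pe[:,:2]@n).mean()-np.median(Pr[:,:2]@n))*1000)
print([ (round(float(((Pe[i,:2]-Pr[i,:2])@n)*1000),1)) for i in range(0,min(len(E),len(R)),6)])
# base board corners z=.018 white
m=((p.min(2)>185)).astype(np.uint8);m[:, :70]=0;m[:,215:]=0;m[:145]=0;m[290:]=0
m=cv2.morphologyEx(m,cv2.MORPH_OPEN,np.ones((2,2),np.uint8))
k,l_,s,c=cv2.connectedComponentsWithStats(m);i=1+s[1:,4].argmax();print(s[i])
pts=np.argwhere(m>0)[:,::-1];W=ray("top",pts,.018)
r=cv2.minAreaRect((W[:,:2]*1000).astype(np.float32));print(r)
# scene: white mask
f=np.load("scene0.npz");p=f['p'].astype(float)
m=((p.min(2)>170)).astype(np.uint8);m[:95]=0;m[200:]=0;m[:,:245]=0;m[:,372:]=0
cv2.imwrite("pics/m.png",cv2.resize(np.hstack([m[80:210,240:380]*255,p.mean(2)[80:210,240:380].astype(np.uint8)]),None,fx=2.8,fy=2.8))
pts=np.argwhere(m>0)[:,::-1];W=ray("scene",pts,.018)
r=cv2.minAreaRect((W[:,:2]*1000).astype(np.float32));print(r)
E
```

```text
180 (np.float64(173.26732673267327), 180) (np.float64(182.39344262295083), 180) [ 19.  84. 219. 247. 248.] [-4. -3. 21. 82. 91. 93.]
190 (np.float64(173.97526501766785), 190) (np.float64(182.68), 190) [ 33.  28. 122. 226. 248.] [-4. -3. 11. 61. 88. 90.]
200 (np.float64(174.35023041474653), 200) (np.float64(182.53061224489795), 200) [ 21.  69. 214. 247. 249.] [-4. -2. 19. 68. 85. 92.]
210 (np.float64(175.27067669172934), 210) (np.float64(183.46808510638297), 210) [ 16.  84. 217. 246. 247.] [-5.  0. 23. 70. 89. 94.]
220 (np.float64(175.93928571428572), 220) (np.float64(184.0), 220) [ 30.  32. 126. 229. 247.] [-4. -5.  8. 45. 85. 93.]
230 (np.float64(176.35926773455378), 230) (np.float64(185.69387755102042), 230) [ 16.  68. 213. 248. 250.] [-4. -3. 11. 60. 88. 88.]
240 (np.float64(177.24365482233503), 240) (np.float64(186.47457627118644), 240) [ 14.  88. 219. 248. 249.] [-3. -2. 17. 76. 87. 88.]
250 (np.float64(177.82051282051282), 250) (np.float64(187.10256410256412), 250) [ 29.  35. 139. 234. 249.] [-3.  4. 41. 80. 88. 88.]
260 (np.float64(178.38194444444446), 260) (np.float64(187.68), 260) [ 15.  65. 209. 247. 249.] [-2. -2. 11. 61. 87. 89.]
[0.9969077  0.07858101 0.49947557 0.13677867] 4.507006
[0.9967838  0.08013794 0.4859763  0.11407889] 4.596494
rail->panel 21.66004788561404
[21.9, 21.6, 22.3, 21.0, 22.0, 19.5, 19.6, 19.6, 19.2, 19.5, 21.8, 21.7, 21.8, 21.9, 22.2]
[  83  157  125  125 2221]
((525.827880859375, 238.49441528320312), (336.62884521484375, 321.7834167480469), 4.52482271194458)
((507.35980224609375, 190.1613006591797), (280.1341247558594, 376.0077819824219), 4.410411834716797)
```

View pics/m.png

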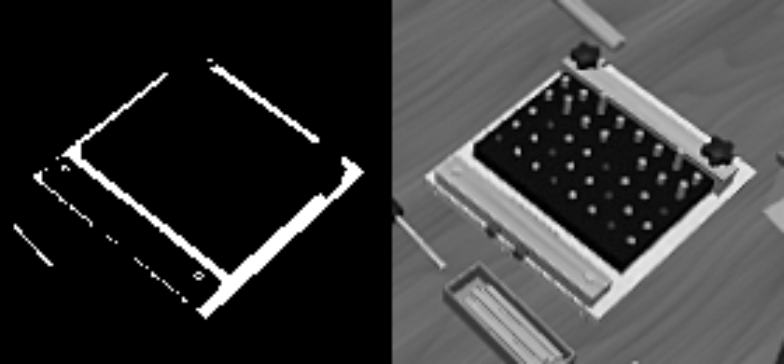

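```bash
python3 - <<'E'
from h import *
for n in("top","scene"):
    T=KD(n)[2];print(n,"cam",-T[:3,:3].T@T[:3,3])
f=np.load("top0.npz");p=f['p'].astype(float);g=p.mean(2);bb=p[...,0]-p[...,2]
E=[];R=[]
for r in list(range(172,196))+list(range(232,262)):
    c=168
    while not(g[r,c]<120 and g[r,c+1]>=120 and g[r,c+3]>150): c+=1
    E.append((c+(120-g[r,c])/(g[r,c+1]-g[r,c]),r)); c+=3
    while not(bb[r,c]<45 and bb[r,c+1]>=45): c+=1
    R.append((c+(45-bb[r,c])/(bb[r,c+1]-bb[r,c]),r))
a=np.radians(4.5);d=np.array([np.cos(a),np.sin(a)]);nn=np.array([-d[1],d[0]])
print("panel edge n",(ray("top",E,.018)[:,:2]@nn).mean(),"rail n",(ray("top",R,.043)[:,:2]@nn).mean())
# board outline
for n,box,th in(("top",(150,285,70,212),170),("scene",(85,200,248,372),150)):
    p=np.load(n+"0.npz")['p'].astype(float);a0,a1,b0,b1=box
    m=np.zeros(p.shape[:2],np.uint8);q=p[a0:a1,b0:b1]
    m[a0:a1,b0:b1]=(q.min(2)>th)&(q.max(2)-q.min(2)<40)
    k,l,s,c=cv2.connectedComponentsWithStats(m,connectivity=8)
    M=np.isin(l,[i for i in range(1,k) if s[i,4]>=12 ])
    if n=="top": M&=~((np.arange(384)[:,None]<160)&(np.arange(512)[None]<100))
    else:
        M&=~((np.arange(384)[:,None]>150)&(np.arange(512)[None]<260))
    W=ray(n,np.argwhere(M)[:,::-1],.018)[:,:2]
    x=W@d;y=W@nn
    print(n,cv2.minAreaRect((W*1000).astype(np.float32)),"s",x.min(),x.max(),"n",y.min(),y.max())
    # pad colour pixels
t=np.load("top0.npz")['p'];print(t[210,176:188].tolist())
E
```

```text
top cam [ 0.43422254 -0.08197887  0.94785387]
scene cam [ 1.03927825 -0.50373956  1.18439   ]
panel edge n 0.10305032151453826 rail n 0.07537763546433553
top ((500.5751953125, 228.60623168945312), (279.474853515625, 301.8896179199219), 4.541081428527832) s 0.3771346402142006 0.6566787082466518 n 0.03767736250015334 0.3396414689958458
scene ((504.85076904296875, 227.4134063720703), (281.1282043457031, 303.0377197265625), 4.5738654136657715) s 0.38063339345817676 0.6618210464039722 n 0.03548790846346952 0.33849451954209653
[[210, 221, 220], [243, 248, 247], [244, 249, 248], [245, 249, 249], [245, 249, 249], [230, 235, 235], [170, 171, 170], [163, 148, 140], [218, 190, 148], [235, 208, 146], [238, 210, 144], [242, 219, 153]]
```

```bash
python3 - <<'E'
from h import *
p=np.load("scene0.npz")['p'].astype(float)
a=np.radians(4.55);d=np.array([np.cos(a),np.sin(a)]);nn=np.array([-d[1],d[0]])
g=p.mean(2);bb=p[...,0]-p[...,2]
# sample along n lines at various s in scene view
for s in np.arange(.43,.625,.02):
    t=np.arange(.05,.13,.0005)
    out=[]
    for z in(.018,.043):
        W=np.c_[np.outer(np.ones(len(t)),d*s)+np.outer(t,nn),np.full(len(t),z)]
        q=proj("scene",W).astype(np.float32)
        im=cv2.remap(p.astype(np.float32),q[:,None,0].copy(),q[:,None,1].copy(),cv2.INTER_LINEAR)[:,0]
        out.append(im)
    G=out[0].mean(1);B=out[1][:,0]-out[1][:,2]
    iw=G.argmax()
    i=iw+np.argmax(G[iw:]<120)
    pk=np.argmin(np.where((t>.06)&(t<.1),B,999)); j=pk-np.argmax(B[:pk][::-1]>40)
    print(round(s,2),"panel",t[i],"rail",t[j],G.max().round(),B[pk].round())
print("x-range top rail etc")
E
```

```text
0.43 panel 0.10100000000000005 rail 0.07450000000000002 231.0 -18.0
0.45 panel 0.10100000000000005 rail 0.07450000000000002 230.0 -17.0
0.47 panel 0.10150000000000005 rail 0.07300000000000002 233.0 -18.0
0.49 panel 0.10100000000000005 rail 0.07400000000000002 224.0 -21.0
0.51 panel 0.10100000000000005 rail 0.07400000000000002 239.0 -21.0
0.53 panel 0.10100000000000005 rail 0.07450000000000002 233.0 -22.0
0.55 panel 0.10150000000000005 rail 0.07450000000000002 239.0 -21.0
0.57 panel 0.10100000000000005 rail 0.07350000000000002 231.0 -20.0
0.59 panel 0.10100000000000005 rail 0.07450000000000002 240.0 -22.0
0.61 panel 0.10150000000000005 rail 0.07450000000000002 231.0 -23.0
x-range top rail etc
```

```bash
cat >> h.py <<'E'
def go(x,y,z,deg):
    """tool-axis deltas (mm fraction/100) from measured pose to target; yaw frac total. Shift given for yaw applied first and for current yaw"""
    from scipy.spatial.transform import Rotation as Ro
    s=get_state();R=Ro.from_quat(s['orientation']).as_matrix()
    cur=np.degrees(np.arctan2(R[1,0],R[0,0]))
    d=np.array([x,y,z])-s['tool_pos']
    t=np.radians(deg);Rt=np.c_[[np.cos(t),np.sin(t),0],[np.sin(t),-np.cos(t),0],[0,0,-1]]
    print("t",round(s['clock'],2),"pos",s['tool_pos'].round(4),"yaw",cur.round(2),"tiltz",R[:,2].round(4),"F",s['force'].round(1),"w",round(s['grip_width']*1000,1))
    print(" rotz frac total",round(-np.radians(deg-cur)/.5,3)," dp(now axes)/100mm",(R.T@d*10).round(3)," dp(after turn)",(Rt.T@d*10).round(3))
E
python3 -c "
from h import *
go(.4995,-.2043,.32,9.3)"
```

```text
t 0.1 pos [ 0.248  -0.4907  0.404 ] yaw 26.8 tiltz [-4.0e-04  1.6e-03 -1.0e+00] F [-0.5 -0.2 -0.3] w 85.5
 rotz frac total 0.611  dp(now axes)/100mm [ 3.536 -1.421  0.843]  dp(after turn) [ 2.945 -2.42   0.84 ]
```

Call:
{"api": "carry_out", "payload": {"jaw": [0.2,0.2,0.2,0.2,0.2,0.2,0.2,0.2,0.2,0.2], "dp": [[0,0,0],[0,0,0],[0.42,-0.346,0.12],[0.42,-0.346,0.12],[0.42,-0.346,0.12],[0.42,-0.346,0.12],[0.42,-0.346,0.12],[0.42,-0.346,0.12],[0.42,-0.346,0.12],[0,0,0]], "rot": [[0,0,0.305],[0,0,0.305],[0,0,0],[0,0,0],[0,0,0],[0,0,0],[0,0,0],[0,0,0],[0,0,0],[0,0,0]]}}

```text
clock: 1.35
tool_pos: [0.5002, -0.201, 0.3192]
orientation: [0.996, 0.084, -0.001, -0.001]
force: [-0.2, -0.2, 0.0]
grip_width: 0.0511
```

```bash
python3 -c "
from h import *
go(.4995,-.2043,.221,9.3)
p,d=camera('scene');cv2.imwrite('pics/s1.png',cv2.resize(p[120:300,120:270,::-1],None,fx=4,fy=3.3))
"
```

```text
t 1.35 pos [ 0.5002 -0.201   0.3192] yaw 9.63 tiltz [-0.002   0.0024 -1.    ] F [-0.2 -0.2  0. ] w 51.1
 rotz frac total 0.011  dp(now axes)/100mm [-0.011  0.034  0.982]  dp(after turn) [-0.012  0.032  0.982]
```

View pics/s1.png

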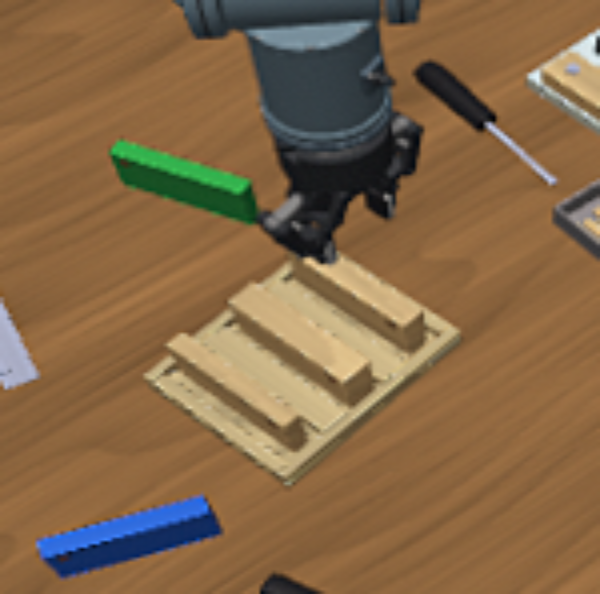

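Call:
{"api": "carry_out", "payload": {"jaw": [0.2,0.2,0.2,0.2,0.2,0.2,0.2,-1,-1,-1], "dp": [[-0.01,0.03,0.1],[0,0,0.2],[0,0,0.2],[0,0,0.2],[0,0,0.2],[0,0,0.08],[0,0,0],[0,0,0],[0,0,0],[0,0,0]], "rot": [[0,0,0.01],[0,0,0],[0,0,0],[0,0,0],[0,0,0],[0,0,0],[0,0,0],[0,0,0],[0,0,0],[0,0,0]]}}

```text
clock: 2.65
tool_pos: [0.4986, -0.2076, 0.2236]
orientation: [0.997, 0.079, 0.001, 0.001]
force: [-2.1, -0.5, 4.2]
grip_width: 0.0208
```

```bash
python3 -c "
from h import *
go(.5102,.1309,.34,4.55)
print(get_state()['moment'])
p,d=camera('scene');cv2.imwrite('pics/s2.png',cv2.resize(p[120:300,120:270,::-1],None,fx=4,fy=3.3))
"
```

```text
t 2.65 pos [ 0.4986 -0.2076  0.2236] yaw 9.05 tiltz [ 0.0013 -0.0012 -1.    ] F [-2.1 -0.5  4.2] w 20.8
 rotz frac total 0.157  dp(now axes)/100mm [ 0.648 -3.323 -1.168]  dp(after turn) [ 0.384 -3.365 -1.164]
[-0.14857446  0.13695316  0.01036094]
```

View pics/s2.png

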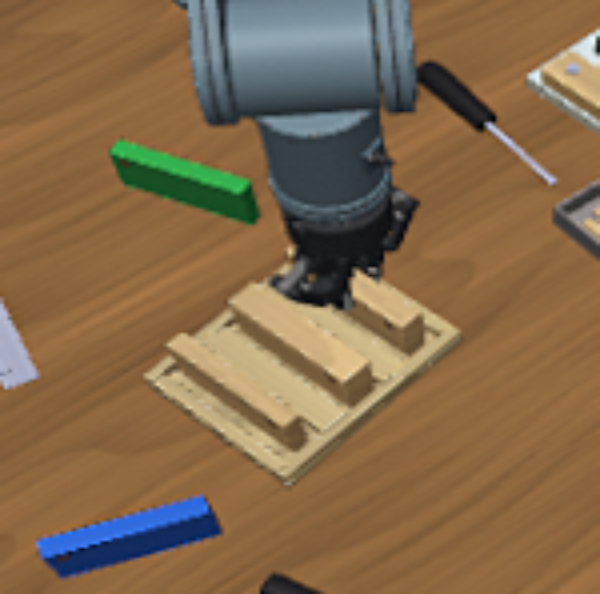

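Call:
{"api": "carry_out", "payload": {"jaw": [-1,-1,-1,-1,-1,-1,-1,-1,-1,-1], "dp": [[0,0,-0.2],[0,0,-0.48],[0,0,-0.48],[0.055,-0.48,0],[0.055,-0.48,0],[0.055,-0.48,0],[0.055,-0.48,0],[0.055,-0.48,0],[0.055,-0.48,0],[0.055,-0.48,0]], "rot": [[0,0,0],[0,0,0.08],[0,0,0.08],[0,0,0],[0,0,0],[0,0,0],[0,0,0],[0,0,0],[0,0,0],[0,0,0]]}}

```text
clock: 3.95
tool_pos: [0.5103, 0.1324, 0.3386]
orientation: [0.999, 0.039, -0.0, -0.0]
force: [1.4, -0.1, 0.3]
grip_width: 0.0206
```

Call:
{"api": "carry_out", "payload": {"jaw": [-1,-1,-1,-1,-1,-1,-1,-1,-1,-1], "dp": [[0,0,0],[0,0,0.2],[0,0,0.2],[0,0,0.15],[0,0,0],[0,0,0],[0,0,0],[0,0,0],[0,0,0],[0,0,0]], "rot": [[0,0,0],[0,0,0],[0,0,0],[0,0,0],[0,0,0],[0,0,0],[0,0,0],[0,0,0],[0,0,0],[0,0,0]]}}

```text
clock: 5.2
tool_pos: [0.5107, 0.1306, 0.2838]
orientation: [0.999, 0.039, 0.0, 0.0]
force: [0.7, -0.3, -1.3]
grip_width: 0.0211
```

```bash
python3 -c "
from h import *
go(.5102,.1309,.26,4.55)
for n in('scene','top'):
  p,d=camera(n);np.savez(n+'1.npz',p=p,d=d)
  cv2.imwrite('pics/%s3.png'%n,cv2.resize(p[80:215,240:390,::-1] if n=='scene' else p[145:290,75:225,::-1],None,fx=4,fy=4))
"
```

```text
t 5.2 pos [0.5107 0.1306 0.2838] yaw 4.46 tiltz [ 3.e-04 -0.e+00 -1.e+00] F [ 0.7 -0.3 -1.3] w 21.1
 rotz frac total -0.003  dp(now axes)/100mm [-0.004 -0.003  0.238]  dp(after turn) [-0.004 -0.003  0.238]
```

View pics/scene3.png

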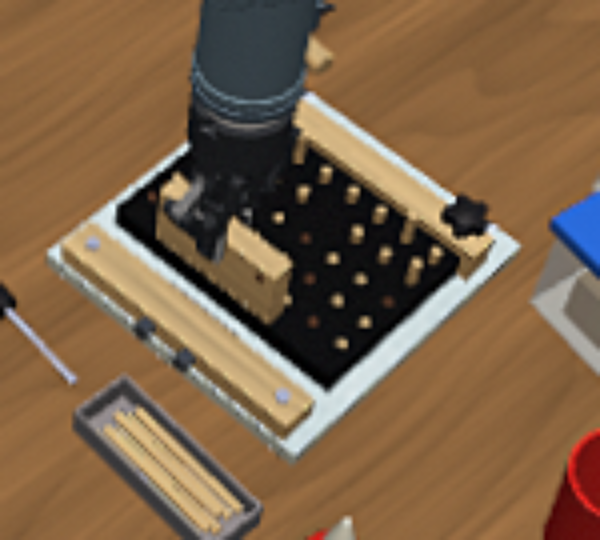

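View pics/top3.png

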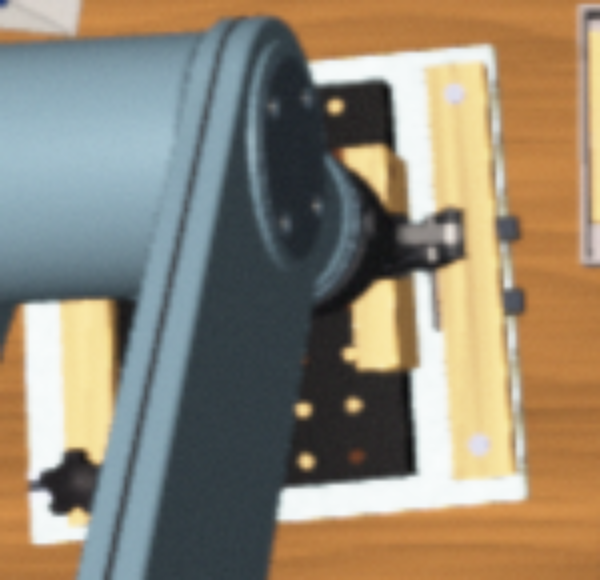

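```bash
cat >> h.py <<'E'
A=np.radians(4.55);DV=np.array([np.cos(A),np.sin(A)]);NV=np.array([-DV[1],DV[0]])
E
python3 - <<'E'
from h import *
for n in("top","scene"):
    f=np.load(n+"1.npz");C=cloud(n,f['d']);p=f['p'].astype(int)
    m=(f['d']>0)&(C[...,2]>.129)&(C[...,2]<.143)&(p[...,0]-p[...,2]>35)&(C[...,1]>.06)&(C[...,1]<.2)
    P=C[m];s=P[:,:2]@DV;t=P[:,:2]@NV
    print(n,m.sum(),"z",np.median(P[:,2]),"s",s.min(),s.max(),"n pct",np.percentile(t,[0,2,5,50,95,98,100]).round(4))
    a,b=np.where(m); print(a.min(),a.max(),b.min(),b.max())
    for lo in np.arange(.44,.59,.02):
        k=(s>lo)&(s<lo+.02)
        if k.sum()>5: print("  ",round(lo,2),t[k].min().round(4),t[k].max().round(4),k.sum())
E
```

```text
top 312 z 0.13559927290503593 s 0.4590374965080631 0.5789200070016197 n pct [0.0816 0.082  0.0824 0.0905 0.1022 0.1035 0.105 ]
181 236 160 174
   0.44 0.0835 0.0934 6
   0.46 0.0816 0.1044 98
   0.48 0.0819 0.1039 98
   0.5 0.0825 0.0931 12
   0.54 0.0817 0.0898 19
   0.56 0.0818 0.105 79
scene 157 z 0.13631317366823104 s 0.46343161970724694 0.5844579414986754 n pct [0.0756 0.0768 0.0775 0.0887 0.0997 0.1006 0.102 ]
124 150 280 312
   0.46 0.0756 0.0995 27
   0.52 0.078 0.1006 29
   0.54 0.0758 0.102 43
   0.56 0.0765 0.1008 46
   0.58 0.0784 0.0964 12
```

Call:
{"api": "carry_out", "payload": {"jaw": [-1,-1,-1,-1,-1,-1,-1,-1,-1,-1], "dp": [[-0.025,0.015,0],[0,0,0.1],[0,0,0.12],[0,0,0.04],[0,0,0.03],[0,0,0.03],[0,0,0.03],[0,0,0],[0,0,0],[0,0,0]], "rot": [[0,0,0],[0,0,0],[0,0,0],[0,0,0],[0,0,0],[0,0,0],[0,0,0],[0,0,0],[0,0,0],[0,0,0]]}}

```text
clock: 6.55
tool_pos: [0.5086, 0.1285, 0.2489]
orientation: [0.999, 0.039, 0.0, 0.0]
force: [1.2, -4.9, 0.7]
grip_width: 0.0211
```

```bash
python3 -c "
from h import *
go(.5102,.1309,.2296,4.55)
"
```

```text
t 6.55 pos [0.5086 0.1285 0.2489] yaw 4.46 tiltz [ 1.e-03 -8.e-04 -1.e+00] F [ 1.2 -4.9  0.7] w 21.1
 rotz frac total -0.003  dp(now axes)/100mm [ 0.017 -0.023  0.193]  dp(after turn) [ 0.018 -0.023  0.193]
```

Call:
{"api": "carry_out", "payload": {"jaw": [-1,-1,-1,-1,-1,-1,-1,-1,-1,-1], "dp": [[0,0.01,0.02],[0,0,0.02],[0,0,0.02],[0,0,0.02],[0,0,0.02],[0,0,0],[0,0,0],[0,0,0],[0,0,0],[0,0,0]], "rot": [[0,0,0],[0,0,0],[0,0,0],[0,0,0],[0,0,0],[0,0,0],[0,0,0],[0,0,0],[0,0,0],[0,0,0]]}}

```text
clock: 7.8
tool_pos: [0.5089, 0.128, 0.2399]
orientation: [0.999, 0.039, 0.001, 0.0]
force: [0.1, -3.0, 9.4]
grip_width: 0.0209
```

```bash
python3 -c "
from h import *
go(.5102,.1309,.2296,4.55)
"
```

```text
t 7.8 pos [0.5089 0.128  0.2399] yaw 4.47 tiltz [ 2.5e-03  1.0e-04 -1.0e+00] F [ 0.1 -3.   9.4] w 20.9
 rotz frac total -0.003  dp(now axes)/100mm [ 0.015 -0.028  0.103]  dp(after turn) [ 0.015 -0.028  0.103]
```

Call:
{"api": "carry_out", "payload": {"jaw": [-1,-1,-1,-1,-1,-1,-1,-1,-1,-1], "dp": [[0,0,0.02],[0,0,0.02],[0,0,0.02],[0,0,0.02],[0,0,0.015],[0,0,0],[0,0,0],[0,0,0],[0,0,0],[0,0,0]], "rot": [[0,0,0],[0,0,0],[0,0,0],[0,0,0],[0,0,0],[0,0,0],[0,0,0],[0,0,0],[0,0,0],[0,0,0]]}}

```text
clock: 9.05
tool_pos: [0.5091, 0.128, 0.2301]
orientation: [0.999, 0.039, 0.001, -0.0]
force: [0.7, -4.1, 6.8]
grip_width: 0.0213
```

```bash
python3 -c "
from h import *
go(.5102,.1309,.2296,4.55)
"
```

```text
t 9.05 pos [0.5091 0.128  0.2301] yaw 4.46 tiltz [ 2.9e-03  2.0e-04 -1.0e+00] F [ 0.7 -4.1  6.8] w 21.3
 rotz frac total -0.003  dp(now axes)/100mm [ 0.013 -0.028  0.005]  dp(after turn) [ 0.013 -0.028  0.005]
```

Call:
{"api": "carry_out", "payload": {"jaw": [-1,-1,-1,-1,-1,-1,-1,-1,-1,-1], "dp": [[0,0,0.01],[0,0,0.01],[0,0,0.01],[0,0,0],[0,0,0],[0,0,0],[0,0,0],[0,0,0],[0,0,0],[0,0,0]], "rot": [[0,0,0],[0,0,0],[0,0,0],[0,0,0],[0,0,0],[0,0,0],[0,0,0],[0,0,0],[0,0,0],[0,0,0]]}}

```text
clock: 10.3
tool_pos: [0.5091, 0.1281, 0.2295]
orientation: [0.999, 0.039, 0.002, 0.0]
force: [-5.8, -3.8, 25.9]
grip_width: 0.021
```

Call:
{"api": "carry_out", "payload": {"jaw": [-1,-1,-1,-1,-1,-1,-1,-1,-1,-1], "dp": [[0,0,-0.02],[0,0.01,0],[0,0.01,0],[0,0,0],[0,0,0],[0,0,0],[0,0,0],[0,0,0],[0,0,0],[0,0,0]], "rot": [[0,0,0],[0,0,0],[0,0,0],[0,0,0],[0,0,0],[0,0,0],[0,0,0],[0,0,0],[0,0,0],[0,0,0]]}}

```text
clock: 11.55
tool_pos: [0.5092, 0.1273, 0.2296]
orientation: [0.999, 0.039, 0.002, -0.001]
force: [0.4, 4.1, 11.8]
grip_width: 0.0208
```

Call:
{"api": "carry_out", "payload": {"jaw": [-1,-1,-1,-1,-1,-1,-1,-1,-1,-1], "dp": [[0,0.01,0],[0,0.01,0],[0,0,0],[0,0,0],[0,0,0],[0,0,0],[0,0,0],[0,0,0],[0,0,0],[0,0,0]], "rot": [[0,0,0],[0,0,0],[0,0,0],[0,0,0],[0,0,0],[0,0,0],[0,0,0],[0,0,0],[0,0,0],[0,0,0]]}}

```text
clock: 12.8
tool_pos: [0.5093, 0.1262, 0.2296]
orientation: [0.999, 0.038, 0.002, -0.003]
force: [-0.1, 9.5, 12.9]
grip_width: 0.0212
```

Call:
{"api": "carry_out", "payload": {"jaw": [-1,-1,-1,-1,-1,-0.3,-0.3,0,0,0], "dp": [[0,-0.01,0],[0,-0.02,0],[0,0,0],[0,0,0],[0,0,0],[0,0,0],[0,0,0],[0,0,0],[0,0,0],[0,0,0]], "rot": [[0,0,0],[0,0,0],[0,0,0],[0,0,0],[0,0,0],[0,0,0],[0,0,0],[0,0,0],[0,0,0],[0,0,0]]}}

```text
clock: 14.05
tool_pos: [0.5084, 0.1269, 0.2281]
orientation: [0.999, 0.039, -0.0, -0.0]
force: [0.5, 0.3, -0.5]
grip_width: 0.0425
```

```bash
python3 -c "
from h import *
go(.5091,.128,.2296,4.55)
"
```

```text
t 14.05 pos [0.5084 0.1269 0.2281] yaw 4.45 tiltz [-3.e-04  1.e-04 -1.e+00] F [ 0.5  0.3 -0.5] w 42.5
 rotz frac total -0.003  dp(now axes)/100mm [ 0.008 -0.01  -0.015]  dp(after turn) [ 0.008 -0.01  -0.015]
```

Call:
{"api": "carry_out", "payload": {"jaw": [0,0,0,0,0,0,0,0,0,0], "dp": [[0,0,-0.1],[0,0,-0.3],[0,0,-0.45],[0,0,-0.45],[0,0.45,0],[0,0.45,0],[0,0.45,0],[0,0.45,0],[0,0,0],[0,0,0]], "rot": [[0,0,0],[0,0,0],[0,0,0],[0,0,0],[0,0,0],[0,0,0],[0,0,0],[0,0,0],[0,0,0],[0,0,0]]}}

```text
clock: 15.3
tool_pos: [0.5222, -0.0523, 0.3586]
orientation: [0.999, 0.038, 0.0, -0.0]
force: [-0.4, 0.1, 0.0]
grip_width: 0.0431
```

```bash
cat > look.py <<'E'
from h import *
import sys
k=sys.argv[1]
go(.5,-.2,.32,9.3)
o=[]
for n in('scene','top'):
  p,d=camera(n);np.savez(n+k+'.npz',p=p,d=d)
  o.append(cv2.resize(p[80:215,240:375,::-1] if n=='scene' else p[150:285,80:215,::-1],None,fx=3,fy=3,interpolation=cv2.INTER_CUBIC))
  C=cloud(n,d);m=(d>0)&(C[...,2]>.072)&(C[...,2]<.092)&(C[...,1]>.06)&(C[...,1]<.2)&(abs(C[...,0]-.51)<.1)&(p[...,0].astype(int)-p[...,2]>25)
  P=C[m];s=P[:,:2]@DV;t=P[:,:2]@NV
  print(n,m.sum(),"z",np.median(P[:,2]),"s",s.min(),s.max(),(s.min()+s.max())/2,"n",t.min(),t.max(),cv2.minAreaRect((P[:,:2]*1000).astype(np.float32)))
  print(" z ends",P[s<np.percentile(s,15),2].mean(),P[s>np.percentile(s,85),2].mean()," z sides",P[t<np.percentile(t,30),2].mean(),P[t>np.percentile(t,70),2].mean())
cv2.imwrite('pics/look%s.png'%k,np.hstack(o)[:, :800])
E
python3 look.py 4
```

```text
t 15.3 pos [ 0.5222 -0.0523  0.3586] yaw 4.41 tiltz [ 1.e-04  5.e-04 -1.e+00] F [-0.4  0.1  0. ] w 43.1
 rotz frac total -0.171  dp(now axes)/100mm [-0.335  1.455  0.385]  dp(after turn) [-0.458  1.421  0.386]
scene 247 z 0.08161459889605707 s 0.46295032569528743 0.580799822635928 0.5218750741656077 n 0.07471873392134756 0.09994112398464902 ((513.2622680664062, 128.52072143554688), (117.87739562988281, 24.40689468383789), 5.1899614334106445)
 z ends 0.08063166600835 0.08058144484305285  z sides 0.07892896458866898 0.08135286509950217
top 57 z 0.08140949176977491 s 0.45761160739669793 0.4845060001351645 0.47105880376593123 n 0.07905689289256933 0.09242951470049557 ((462.9137878417969, 120.66437530517578), (11.80119800567627, 28.28459358215332), 81.73719787597656)
 z ends 0.07980447207805494 0.08026898154422535  z sides 0.07865561721580593 0.08126646990335154
```

View pics/look4.png

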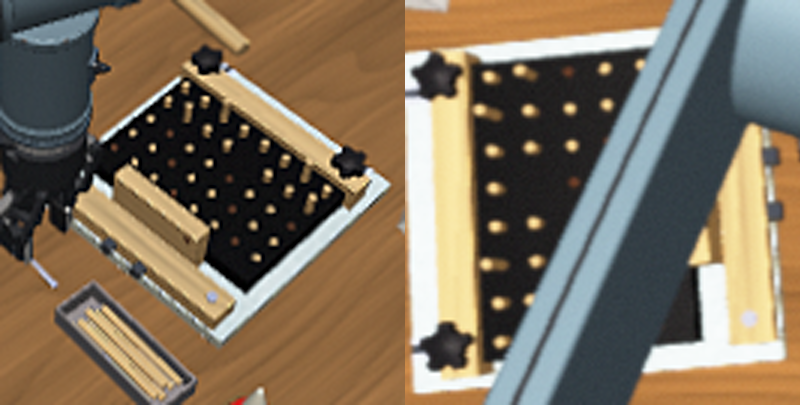

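Call:
{"api": "carry_out", "payload": {"jaw": [0,0,0,0,0,0,0,0,0,0], "dp": [[0,0,-0.3],[-0.2,0.4,0],[-0.3,0.45,0],[-0.3,0.45,0],[-0.3,0.45,0],[-0.3,0.45,0],[-0.3,0.45,0],[-0.3,0.45,0],[0,0,0],[0,0,0]], "rot": [[0,0,0],[0,0,0],[0,0,0],[0,0,0],[0,0,0],[0,0,0],[0,0,0],[0,0,0],[0,0,0],[0,0,0]]}}

```text
clock: 16.65
tool_pos: [0.3476, -0.3762, 0.3881]
orientation: [0.999, 0.039, 0.0, -0.001]
force: [-0.5, -0.0, -0.7]
grip_width: 0.0424
```

```bash
python3 look.py 5; python3 - <<'E'
from h import *
# rods: dark grey pixels behind the rail (n<.05), before/after; compare mean darkness profile along n
for n in("top","scene"):
    for k in("0","5"):
        p=np.load(n+k+".npz")['p'].astype(np.float32)
        best=[]
        for s in np.arange(.47,.57,.004):
            t=np.arange(.005,.05,.0005)
            W=np.c_[np.outer(np.ones(len(t)),DV*s)+np.outer(t,NV),np.full(len(t),.03)]
            q=proj(n,W).astype(np.float32)
            im=cv2.remap(p,q[:,None,0].copy(),q[:,None,1].copy(),cv2.INTER_CUBIC)[:,0]
            dark=(im.mean(1)<110)&(abs(im[:,0]-im[:,2])<35)
            if dark.sum()>4: best.append((round(s,3),t[dark].min().round(4),t[dark].max().round(4)))
        print(n,k,best)
a=np.load("top5.npz")['p'];b=np.load("scene5.npz")['p']
cv2.imwrite("pics/f5.png",np.hstack([cv2.resize(a[100:330,100:420,::-1],(400,300)),cv2.resize(b[100:330,90:410,::-1],(400,300))]))
E
```

```text
t 16.65 pos [ 0.3476 -0.3762  0.3881] yaw 4.49 tiltz [ 1.0e-04  1.1e-03 -1.0e+00] F [-0.5 -0.  -0.7] w 42.4
 rotz frac total -0.168  dp(now axes)/100mm [ 1.657 -1.637  0.683]  dp(after turn) [ 1.788 -1.492  0.681]
scene 242 z 0.08156559097621824 s 0.4617437178883868 0.5819787026494397 0.5218612102689133 n 0.07423699079355067 0.09876515592267199 ((513.402587890625, 127.1904296875), (120.4036865234375, 24.308992385864258), 3.981029510498047)
 z ends 0.08057248674438307 0.08107161375869977  z sides 0.07931255025561389 0.08178285694309007
top 542 z 0.08150508744172151 s 0.4576469124315943 0.5766138896456952 0.5171304010386447 n 0.07895635377798743 0.10204035739255451 ((508.32147216796875, 131.23971557617188), (118.97097778320312, 23.073040008544922), 4.562405586242676)
 z ends 0.08112625841442021 0.08111284278800236  z sides 0.08033185939439574 0.08154687394677129
top 0 [(np.float64(0.49), np.float64(0.029), np.float64(0.0395)), (np.float64(0.494), np.float64(0.029), np.float64(0.0395)), (np.float64(0.498), np.float64(0.0285), np.float64(0.04)), (np.float64(0.502), np.float64(0.0315), np
[... 1842 characters left out ...]
4), np.float64(0.0235), np.float64(0.043)), (np.float64(0.498), np.float64(0.0225), np.float64(0.043)), (np.float64(0.502), np.float64(0.023), np.float64(0.0425)), (np.float64(0.506), np.float64(0.0225), np.float64(0.039)), (np.float64(0.51), np.float64(0.0245), np.float64(0.028)), (np.float64(0.534), np.float64(0.022), np.float64(0.0425)), (np.float64(0.538), np.float64(0.0235), np.float64(0.044)), (np.float64(0.542), np.float64(0.0235), np.float64(0.043)), (np.float64(0.546), np.float64(0.023), np.float64(0.0425)), (np.float64(0.55), np.float64(0.0235), np.float64(0.0395)), (np.float64(0.558), np.float64(0.025), np.float64(0.027)), (np.float64(0.566), np.float64(0.024), np.float64(0.026))]
```

View pics/look5.png

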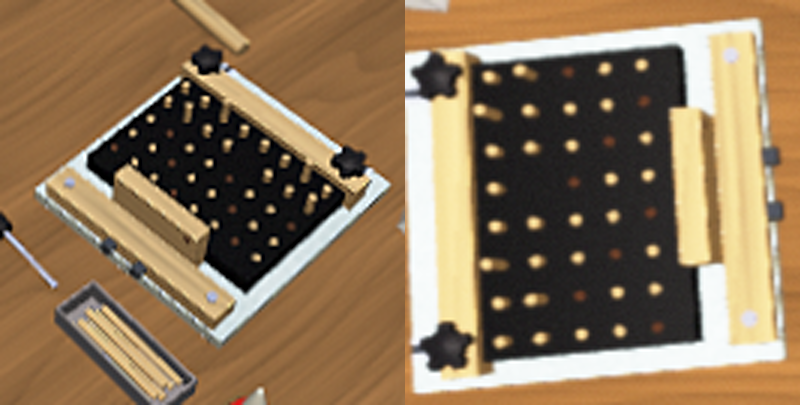

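View pics/f5.png

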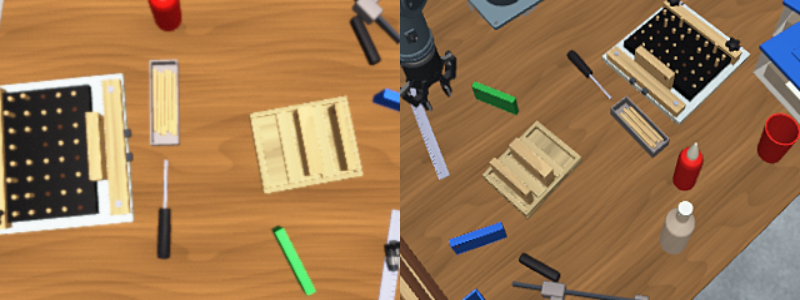

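```bash
python3 - <<'E'
from h import *
for k in "05":
    f=np.load("scene%s.npz"%k);C=cloud("scene",f['d']);Z=C[...,2]
    m=((f['d']>0)&(Z>.066)&(Z<.09)&(abs(C[...,0]-.51)<.09)&(C[...,1]<-.15)&(C[...,1]>-.38)).astype(np.uint8)
    n,l,s,c=cv2.connectedComponentsWithStats(m)
    for i in range(1,n):
        if s[i,4]>40:
            p=C[l==i];print(k,s[i,4],np.median(p[:,2]),cv2.minAreaRect((p[:,:2]*1000).astype(np.float32)))
p=np.load("top5.npz")['p'];cv2.imwrite("pics/z5.png",cv2.resize(p[175:250,160:210,::-1],None,fx=8,fy=8,interpolation=cv2.INTER_CUBIC))
print(get_state()['clock'])
E
```

```text
0 311 0.07618195833928103 ((500.4378356933594, -205.5548095703125), (122.77814483642578, 24.189470291137695), 9.302990913391113)
0 392 0.07592603753467636 ((515.5054931640625, -267.92254638671875), (123.15311431884766, 29.94799041748047), 9.165122032165527)
0 253 0.07561346816244226 ((523.5982055664062, -331.4712219238281), (118.25929260253906, 17.845325469970703), 8.308363914489746)
5 390 0.07618226456380384 ((515.0987548828125, -268.11370849609375), (122.51318359375, 28.835172653198242), 8.759637832641602)
5 250 0.07551169467224589 ((523.55859375, -331.25146484375), (119.25181579589844, 18.883995056152344), 7.744328498840332)
16.75
```

View pics/z5.png

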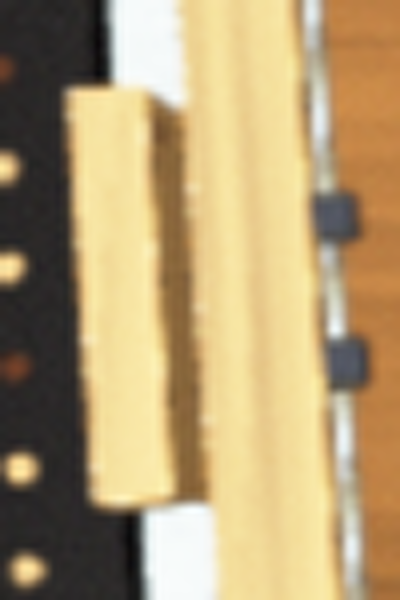

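```bash
python3 -c "
from rig import *
print(hand_in()); s=get_state(); print(s['clock'],s['force'])"
```

```text
the job is handed in; nothing more can be done
None
the job is handed in; nothing more can be done
```

Strip_b, the 22 mm one, is standing in the gap, down on the base board and nipped by the pad. I handed the job in at about 17 s.

**Choosing the strip:** The images gave a gap of 19 to 19.7 mm, which pointed to strip_b, so I tried that first and it fitted. I never tried the other two in the gap; strip_a and strip_c stayed standing in their rack slots.

**Last checks:**
- **Depth:** Pushing down met the base board, with about 26 N at the expected height. The strip's top then measured 81.5 mm, against 82 mm expected.
- **Level and centring:** The top is level along its length to within about 0.5 mm. The strip is centred on the jig to within about 1 mm.
- **Nip:** Sliding in met 7 to 9 N of resistance before the floor. Pushing towards the pad raised the force straight away, with no play. In the last picture the strip leaves about 5 mm to the rail, so the pad's 8 mm has been pushed back.
- **Bystanders:** The screwdriver, tray, bottle and look-alikes were never approached and look untouched in the last pictures. I did not measure them.

**Disagreements and doubts:**
- The two cameras differed by 2 to 5 mm in absolute position, so I averaged them.
- Two dark fittings behind the rail showed no movement, so they could not confirm that the pad had moved.
- I did not try to shift the strip after letting go of it.

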